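# Dry a cup on the warm-air cup dryer

### The job

Put the white cup, which stands upside down on the worktop, gently over the ball-topped nozzle of the cup dryer and let go, so that it balances there upside down on the ball alone. Then, with the fingertips, push the dryer's spring lever down past its first two clicks to the third, not on towards the bottom stop, and finish while still holding it there: the lever springs back as soon as it is let go. Leave the other things on the worktop where they stand.

Things in the scene. Friction and masses are not known exactly. Their poses are not given: they have to be found in the camera images.
- cup_mid (a point): Centre of the plain white handleless cup standing upside down beside the dryer's right side (point z points down; centre 40 mm above the worktop). 80 mm high, 74 mm across the mouth, 54 mm across the upturned base, 58 mm at 18 mm below it; 0.18 to 0.28 kg. Hollow: inner face of the base 34 mm above this point, inside 40 mm wide there, widening to the mouth.
- nozzle_top (a point): Topmost point of the dryer's steel nozzle: a ball of 36 mm diameter on an 18 mm stem, upright, 113 mm above the worktop, 95 mm above the dryer's base slab. Fixed. A cup hung properly on it has its centre 34 mm below this point and its rim some 20 mm clear of the slab.
- dryer: Grey cup dryer, fixed, turned up to 0.2 rad: base slab 150 x 250 x 18 mm; origin at the centre of its underside, z up, x to its rear, y to its left. The nozzle is 55 mm right of the origin (y = -0.055 m); a tower 100 x 85 mm, 105 mm high, stands 80 mm left (y = +0.080 m), with the lever on its front face.
- lever_pad (a point): Centre of the flat top of the black lever paddle (46 mm square, 12 mm thick), which sticks out in front of the tower: its centre is 27 mm in front of the tower's face. 108 mm above the worktop at rest; moves straight down with the lever.
- lever (a joint): Downward travel of the lever, m: 0 at rest, clicks (soft notches) at 0.012, 0.024, 0.036, bottom stop at 0.046. A spring always pushes it up: 6 N at rest, 11 N at the third click, 3 N more or less going into and out of a click; it never stays by itself. Four ticks beside the slot mark rest and the clicks.
- small_cup: Bystander: beige espresso cup, upside down, 62 mm across and 56 mm high, near the white cup (in front of or behind it); origin at the centre of its underside.
- tamper: Bystander: coffee tamper with wooden knob, 58 mm across, 76 mm high; origin under its centre.
- spoon: Bystander: teaspoon, 130 mm long, lying flat; origin under its centre.
Things that resemble listed ones, but are neither listed nor needed, are in the scene too. Leave any green or red look-alike of the part that bears cup_mid alone.

How it is judged:
On the way, in this order (a step that is already met when the one before it is completed fails the run):
1. the white cup balances upside down on the nozzle's ball, let go, the lever not yet pressed (horizontal distance between cup_mid and nozzle_top below 0.015 m and z of cup_mid in the frame of nozzle_top between -0.04 and -0.028 m and angle between cup_mid's own z axis and vertical above 2.89 rad and contact force between cup and nozzle_ball above 0.5 N and contact force between cup and the arm below 0.05 N and contact force between cup and the fingers below 0.05 N and value of joint lever below 0.006 m), for 0.3 s.
2. the lever is held at its third click, past the first two (value of joint lever between 0.032 and 0.04 m and contact force between the fingers and lever_paddle above 3 N), for 0.5 s.
At the end, for the whole second after the job is handed in: At the end the fingertips still press the lever (over 3 N), which is held 32 to 40 mm down, at its third click, and the white cup balances upside down on the nozzle's ball alone, within 15 mm of its axis and 0.25 rad of upright, not touched by the robot (all of step 2 and horizontal distance between cup_mid and nozzle_top below 0.015 m and z of cup_mid in the frame of nozzle_top between -0.04 and -0.028 m and angle between cup_mid's own z axis and vertical above 2.89 rad and contact force between cup and nozzle_ball above 0.5 N and contact force between cup and the arm below 0.05 N and contact force between cup and the fingers below 0.05 N); the arm keeps its last pose, push and grip.
It fails at once if the lever is driven on past the third click towards the bottom stop (more than 43 mm) (value of joint lever above 0.043 m).
It fails at once if the cup is banged or pressed hard onto the nozzle (more than 35 N) (contact force between cup and nozzle_ball above 35 N).
It fails at once if the small cup, the tamper or the spoon is moved by more than 30 mm (distance of any of small_cup, tamper, spoon from where it was at the start of the episode above 0.03 m).
It also fails if it takes over 51 s, if anything falls off the work surface, if the arm or the gripper's body presses on something with over 40 N, if the wrist force passes 120 N, or if a joint passes its speed limit or range.

### The arm

A 7-joint arm with a two-finger parallel gripper is mounted at the origin on a cart in front of the work surface, level with it; the furniture and walls round the work are solid. World frame = base frame: x ahead of the robot, y to its left, z up, the work surface at z = 0. Lengths are in m, angles in rad, forces in N, time in s.
With the tool pointing down it reaches from about 0.425 to 1.025 m from the base axis. Payload 9.4 kg.
Tool frame: the origin (TCP) lies on the centre line of the jaws, within the pads' length; the fingertips stand 17 mm ahead of it and the grasp point (between the pads) lies 2 mm behind it (r.tip_reach is the distance from the TCP to the fingertips, in m); z points along the fingers, y is the line along which they close (so a half turn about z gives the same grasp; the last joint's range is limited). The gripper opens to 85 mm and grips with 20 to 120 N. Pads are 22 mm wide; open, the fingers measure 114 mm over their backs; the gripper's body (76 mm by 85 mm) begins 54 mm behind the grasp point. The pads swing forward as they close: fully open they stand 13 mm farther back than shut.
Start: joints at [-1.197, 0.599, -0.003, 1.599, 0.002, 0.943, -0.08], TCP at [0.316, 0.653, 0.248] pointing down, gripper open.
Joint ranges: [-2.57, 2.57], [-0.35, 1.97], [-1.29, 1.29], [0.11, 2.56], [-1.05, 4.19], [0.11, 1.86], [-2.63, 2.63]. Speed limits (rad/s): [2.22, 2.22, 3.01, 3.01, 3.14, 3.14, 3.14].

### API

Orientations are given as a rotation vector (axis times angle).
In Python, from cell import r gives the robot as it stands.
- The arm moves only by the tool jog_arm, never from a script. Its argument "series" is a list that holds one entry, the list of rows, each a list of 4 numbers: the shift along the tool's x, y, z in m, then the turn about the tool's z in degrees. A call has 1 to 8 rows; each row shifts and turns the commanded pose from where the row before left it, along the tool's axes as they then stand; what a row does not reach is not made up. A row lasts 1/8 s, in which the tool goes at most 62.5 mm and 10.7 degrees, less where a joint would pass 70% of its speed; a pose out of reach is approached as far as the arm can. A call with a gripper value outside its range is refused whole. "fingers" is the finger opening in m, from 0 to 0.0854, set as the call begins (left out, the last holds). The fingers move at their own pace and stop on an object; the grip force is fixed at half the most. Time passes only in rows, so rows that do not move let the fingers close. It gives the time, the measured TCP pose, the force, the opening and the grip force at its end, in the units of the state.
- r.get_state(): the state, without advancing time (a new reading comes with each control period).
- r.read_camera(name): name is "side" or "top"; returns a dict with "frame" (420x560x3 uint8, red, green, blue), "vfov" (degrees; the focal length in pixels is half the picture's height over the tangent of half this angle, whatever the lens; pixels are square), "cx", "cy" (the principal point, pixels), "extrinsics" (4x4, takes a point from world to camera coordinates). Camera axes: x right, y down, z forward; pixel columns grow to the right and rows downward; lengths in m; the calibration is good to about 2 mm. A picture is of the moment at which its call begins. There is no depth.
- r.sign_off(): hands the job in; it is judged then, once.
Trained networks look in a picture, given as the dict that the camera call returned (one of the last four; its "shot" number tells which), for a name from the list of things; names that differ only in an ending like _2 or _b are one class to them, and where a whole thing is asked for, a point or a joint stands for the part that bears it (a point fixed in the world has none). Each returns a list of dicts, best first, with "conf" (0 to 1); they miss things now and then, are a little off and sometimes report something else, mostly with a low value. They report only what shows in the picture. A call takes as long as a camera call. They do not tell look-alikes from the thing itself.
- r.trace(picture, query): "mask" (420x560 bool, what is visible of it) and "bbox" ([left, top, width, height] in pixels, round what is visible of it).
The state is a dict: "t": time; "joint_positions": joint angles; "joint_velocities": joint speeds; "tau": joint torques, N m; "tool_pos": TCP position; "orientation": TCP orientation; "contact_force": force on the tool from outside, world axes, zero at the start; "moment": the same for the moment, N m; "width": finger opening in m; "finger_force": force on a finger pad.
Only numpy, scipy, OpenCV 4.12 (cv2) and the standard library are available. Lean on these libraries where they do the work, as an engineer would, in place of code of your own. Each camera call takes 0.05 s, during which the arm holds its last target. There are 200 camera calls.

## Working session

There is one attempt and no reset: what is moved stays moved. The work goes in short steps, Python scripts to look and compute and a tool call to move; the robot and the scene stay as the last step left them, time stands still between calls to the robot, and variables do not carry over. Pictures are saved under pics/ and viewed, at most 10 in all, crops included, and the job is handed in when it is done.

Besides the shell and the picture viewer there is one more tool, called after "Request:" as name(argument=value, ...) on one line, values as JSON. jog_arm: Moves the arm, as the interface text tells. Its arguments: {"type":"object","properties":{"series":{"type":"array"},"fingers":{"type":"number"}},"required":["series"]}

```bash
mkdir -p pics; ls; cat > h.py <<'E'
import numpy as np, cv2, pickle
from cell import r
def K(p):
    f=p["frame"].shape[0]/2/np.tan(np.radians(p["vfov"])/2); return f,p["cx"],p["cy"]
def proj(p,X):
    f,cx,cy=K(p); E=np.array(p["extrinsics"]); c=E[:3,:3]@np.array(X)+E[:3,3]; return np.array([cx+f*c[0]/c[2],cy+f*c[1]/c[2]])
def onplane(p,uv,z):
    f,cx,cy=K(p); E=np.array(p["extrinsics"]); R=E[:3,:3]; o=-R.T@E[:3,3]
    d=R.T@np.array([(uv[0]-cx)/f,(uv[1]-cy)/f,1]); return o+d*(z-o[2])/d[2]
E
python3 - <<'E'
from h import *
ims=[]
for n in ("top","side"):
    p=r.read_camera(n); f,cx,cy=K(p);E=np.array(p["extrinsics"])
    print(n,f,cx,cy,-E[:3,:3].T@E[:3,3], E[:3,:3].round(2).tolist())
    cv2.imwrite(f"pics/{n}0.png",cv2.resize(p["frame"][:,:,::-1],(784,588)))
    for q in ("cup_mid","dryer","lever","lever_pad","small_cup","tamper","spoon"):
        try: print(q,[(d["bbox"],round(d["conf"],2)) for d in r.trace(p,q)])
        except Exception as e: print(q,e)
s=r.get_state();print({k:s[k] for k in("t","tool_pos","orientation","width","contact_force")}, r.tip_reach)
E
```

```text
pics
top 474.1732664954178 273.5640189140457 202.22630839834713 [ 0.29172891 -0.2119619   1.12485584] [[0.0, -1.0, 0.01], [-0.99, -0.0, -0.15], [0.15, -0.01, -0.99]]
cup_mid [([277.3, 221.3, 30.2, 34.4], 0.81), ([354.6, 207.6, 34.6, 28.0], 0.64), ([348.2, 160.9, 37.2, 30.2], 0.56)]
dryer [([171.5, 130.4, 117.8, 82.9], 0.71)]
lever [([173.3, 175.8, 25.6, 24.7], 0.59)]
lever_pad [([173.0, 175.5, 24.7, 23.9], 0.77)]
small_cup [([307.1, 178.7, 21.0, 27.8], 0.74)]
tamper [([207.6, 231.8, 24.7, 26.9], 0.65)]
spoon [([160.2, 214.0, 14.4, 53.8], 0.68)]
side 486.8382917746903 284.5618383721896 207.1558191324281 [0.39005829 0.48308988 0.72155203] [[-0.99, -0.17, 0.02], [-0.13, 0.67, -0.73], [0.11, -0.72, -0.68]]
cup_mid [([270.6, 126.3, 33.2, 44.5], 0.96), ([324.7, 185.1, 36.2, 52.5], 0.8), ([317.2, 130.2, 31.0, 44.5], 0.57)]
dryer [([184.5, 196.5, 122.6, 124.9], 0.75), ([254.5, 253.3, 35.7, 33.0], 0.55)]
lever [([258.1, 251.2, 33.8, 32.1], 0.79)]
lever_pad [([254.5, 254.8, 36.4, 27.6], 0.64)]
small_cup [([281.1, 170.4, 27.7, 31.8], 0.84), ([292.3, 335.5, 74.7, 13.8], 0.24)]
tamper [([325.2, 252.4, 36.5, 44.3], 0.9)]
spoon [([290.7, 335.6, 77.4, 14.6], 0.86), ([279.4, 167.9, 29.2, 33.3], 0.33)]
{'t': 0.8, 'tool_pos': array([0.31586988, 0.65255764, 0.24830621]), 'orientation': array([7.02067473e-01, 3.06207178e+00, 3.88590539e-05]), 'width': 0.08548658333120203, 'contact_force': array([-0.23688952,  0.33688639,  0.52834667])} 0.017
```

View pics/top0.png

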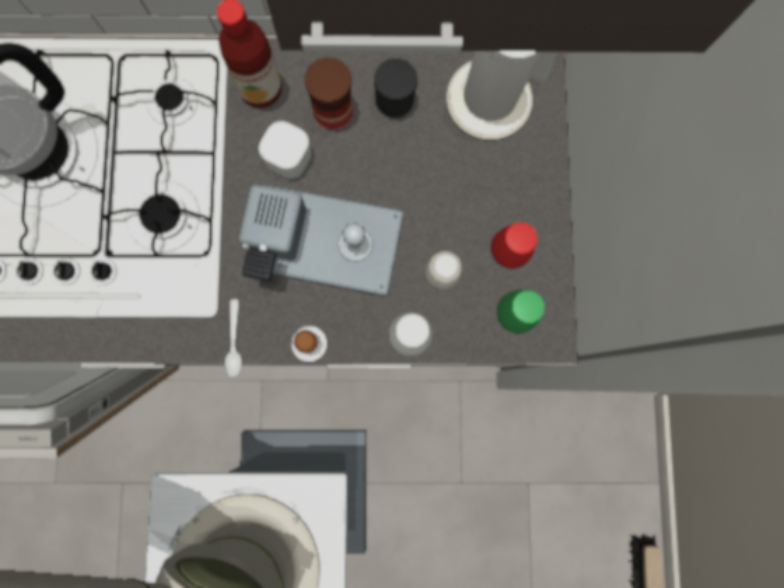

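View pics/side0.png

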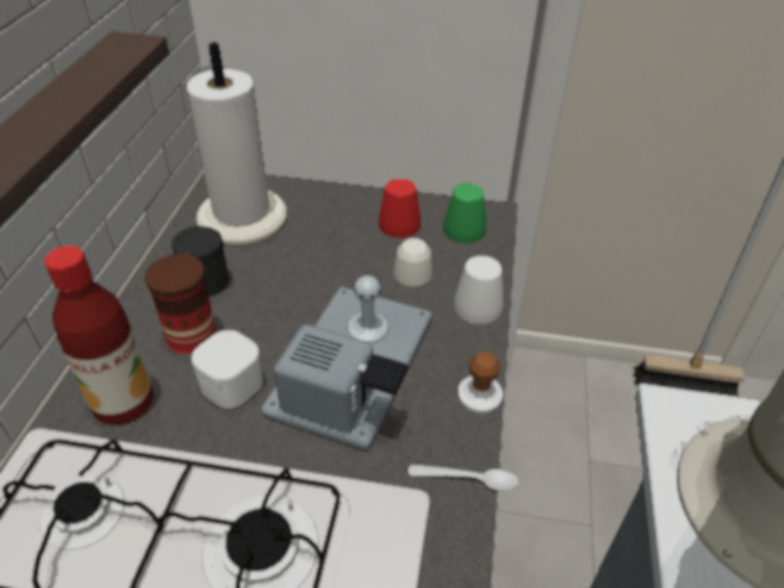

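```bash
cat > m.py <<'E'
from h import *
from scipy.optimize import minimize
def ring(c,z,rad): 
    t=np.linspace(0,2*np.pi,48); return np.c_[c[0]+rad*np.cos(t),c[1]+rad*np.sin(t),np.full(48,z)]
def sil(p,X): return cv2.convexHull(np.array([proj(p,x) for x in X],np.float32))
def render(p,X):
    h=sil(p,X); m=np.zeros((1680,2240),np.uint8); cv2.fillConvexPoly(m,np.round(h*4+1.5).astype(np.int32),1); return m
def cent(m): a=np.argwhere(m); return a.mean(0)[::-1]/4
E
python3 - <<'E'
from m import *
P={n:r.read_camera(n) for n in("top","side")}
pickle.dump(P,open("P.pkl","wb"))
t=P["top"]; print("cup rough",onplane(t,(411/1.4,330/1.4),.08),"nozzle",onplane(t,(353/1.4,234/1.4),.095),"pad",onplane(t,(260/1.4,263/1.4),.108))
for q,uv in (("cup_mid",{"top":(293,237),"side":(343,206)}),):
    M={}
    for n in P:
        M[n]=min(r.trace(P[n],q),key=lambda d:np.hypot(d["bbox"][0]+d["bbox"][2]/2-uv[n][0],d["bbox"][1]+d["bbox"][3]/2-uv[n][1]))["mask"]
    def cost(c,ns):
        e=0
        for n in ns:
            a=render(P[n],np.r_[ring(c,0,.037),ring(c,.08,.027)]); b=cv2.resize(M[n].astype(np.uint8),(2240,1680),interpolation=cv2.INTER_NEAREST)
            e+=1-(a&b).sum()/(a|b).sum()
        return e
    for ns in (["top"],["side"],["top","side"]):
        s=minimize(cost,onplane(t,(411/1.4,330/1.4),.08)[:2],args=(ns,),method="Nelder-Mead",options=dict(initial_simplex=onplane(t,(411/1.4,330/1.4),.08)[:2]+np.array([[0,0],[.01,0],[0,.01]]),xatol=2e-4)); print(q,ns,s.x,s.fun)
a=t["frame"][125:255,165:310,::-1]; b=P["side"]["frame"][185:325,180:330,::-1]
cv2.imwrite("pics/c1.png",np.hstack([cv2.resize(a,(145*400//145,520*145*0//1+360),interpolation=cv2.INTER_CUBIC),cv2.resize(b,(386,360),interpolation=cv2.INTER_CUBIC)]))
E
```

```text
cup rough [ 0.37899568 -0.26305465  0.08      ] nozzle [ 0.53000081 -0.1707855   0.095     ] pad [ 0.48020036 -0.02714346  0.108     ]
cup_mid ['top'] [ 0.37890255 -0.26434614] 0.04365302677064076
cup_mid ['side'] [ 0.37876302 -0.26745007] 0.047555574665692046
cup_mid ['top', 'side'] [ 0.37880894 -0.26512514] 0.11005811353150075
```

View pics/c1.png

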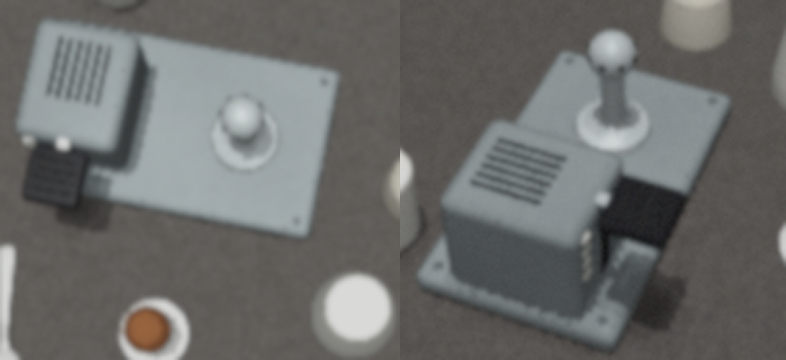

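```bash
python3 - <<'E'
from m import *
from scipy.optimize import least_squares
P=pickle.load(open("P.pkl","rb"))
T=lambda u,v:(165+u/2.759,125+v/2.769); S=lambda u,v:(180+(u-400)/2.573,185+v/2.571)
ball=[("top",T(242,118)),("side",S(612,51))]
s=least_squares(lambda X:np.r_[tuple(proj(P[n],X)-uv for n,uv in ball)],[.53,-.17,.095]); print("ball free",s.x,s.fun)
s=least_squares(lambda X:np.r_[tuple(proj(P[n],[*X,.095])-uv for n,uv in ball)],[.53,-.17]); print("ball",s.x,s.fun)
obs=[("top",T(338,71),(.075,-.125,.018)),("top",T(306,236),(-.075,-.125,.018)),("side",S(565,52),(.075,-.125,.018)),("side",S(730,99),(-.075,-.125,.018)),("side",S(612,347),(-.075,.125,.0)),("top",ball[0][1],(0,-.055,.095)),("side",ball[1][1],(0,-.055,.095))]
def W(q,l): c,s=np.cos(q[2]),np.sin(q[2]); return [q[0]+c*l[0]-s*l[1],q[1]+s*l[0]+c*l[1],l[2]]
s=least_squares(lambda q:np.r_[tuple(proj(P[n],W(q,l))-uv for n,uv,l in obs)],[.53,-.1,-.1]); print("dryer",s.x,s.fun.round(1).tolist()); q=s.x
np.save("q.npy",q)
print("nozzle",W(q,(0,-.055,.113)))
for n in P:
    for d in r.trace(r.read_camera(n) ,"lever_pad")[:1]:
        m=d["mask"]; u=np.argwhere(m).mean(0)[::-1]; print(n,u,onplane(P[n],u,.108),d["bbox"])
for x in (-.06,-.065,-.07,-.075,-.08,-.085):
    w=W(q,(x,.08,.108)); print(x,w,proj(P["top"],w),proj(P["side"],w))
E
```

```text
ball free [ 0.52800588 -0.17233042  0.10188684] [ 0.00339481 -0.29170265  0.23677575  0.07319374]
ball [ 0.52926066 -0.17507981] [ 1.3594625  -0.13836063 -0.09534177  1.69536724]
dryer [ 0.54040586 -0.12023127 -0.1988988 ] [2.2, -0.2, 1.4, 0.8, -1.4, -1.8, 1.1, -1.3, -0.3, 4.2, 0.9, -0.3, -0.3, 2.0]
nozzle [np.float64(0.5295384123639573), np.float64(-0.1741469328191002), 0.113]
top [184.54853273 188.44018059] [ 0.4788999  -0.02464882  0.108     ] [172.4, 177.3, 25.6, 24.2]
side [273.63173217 267.33478894] [ 0.47935299 -0.02237482  0.108     ] [257.1, 253.6, 36.0, 29.9]
-0.06 [np.float64(0.4973959714690911), np.float64(-0.029953092821269373), 0.108] [187.24747072 180.11494908] [263.68581457 262.27661111]
-0.065 [np.float64(0.4924945476767889), np.float64(-0.028965143020796766), 0.108] [186.72539277 182.31739279] [266.49507882 263.14994191]
-0.07 [np.float64(0.48759312388448667), np.float64(-0.02797719322032416), 0.108] [186.20255048 184.52306096] [269.31303746 264.02597559]
-0.075 [np.float64(0.4826917000921845), np.float64(-0.026989243419851566), 0.108] [185.67894216 186.7319607 ] [272.13973091 264.9047247 ]
-0.08 [np.float64(0.4777902762998823), np.float64(-0.02600129361937896), 0.108] [185.15456613 188.9440991 ] [274.97519985 265.78620189]
-0.085 [np.float64(0.47288885250758006), np.float64(-0.025013343818906353), 0.108] [184.62942071 191.1594833 ] [277.81948521 266.67041989]
```

Request:
jog_arm(series=[[[0,0,0,-8.6],[0,0,0,-8.6],[0,0,0,-8.6],[-0.03,-0.04,0,0],[-0.03,-0.05,0,0],[-0.03,-0.05,0,0],[-0.03,-0.05,0,0],[-0.02,-0.05,0,0]]], fingers=0.0854)

```text
t: 2.2
tool_pos: [0.4573, 0.4105, 0.2484]
orientation: [0.003, 3.141, 0.0]
contact_force: [0.6, -0.2, -0.1]
width: 0.086
finger_force: 0.0
```

Request:
jog_arm(series=[[[0,-0.05,0,0],[0,-0.05,0,0],[0,-0.05,0,0],[0,-0.05,0,0],[0,-0.05,0,0],[0,-0.05,0,0],[0,-0.05,0,0],[0,-0.05,0,0]]])

```text
t: 3.2
tool_pos: [0.4556, 0.0109, 0.2486]
orientation: [0.001, 3.141, 0.0]
contact_force: [0.8, -0.1, -0.7]
width: 0.0852
finger_force: 0.0
```

Request:
jog_arm(series=[[[0,-0.05,0,0],[0,-0.05,0,0],[0.01,-0.05,0,0],[0.02,-0.05,0,0],[0.02,-0.04,0,0],[0.02,-0.03,0,0],[0.01,-0.01,0,0],[0,0,0,0]]])

```text
t: 4.2
tool_pos: [0.3752, -0.2675, 0.2484]
orientation: [0.003, 3.141, 0.0]
contact_force: [0.1, 0.4, -0.2]
width: 0.0855
finger_force: 0.0
```

Request:
jog_arm(series=[[[-0.0035,0.002,0.03,0],[0,0,0.04,0],[0,0,0.04,0],[0,0,0.04,0],[0,0,0.025,0],[0,0,0.013,0],[0,0,0.005,0],[0,0,0,0]]])

```text
t: 5.2
tool_pos: [0.3794, -0.2653, 0.0557]
orientation: [-0.0, 3.141, -0.0]
contact_force: [-0.6, -0.3, 0.7]
width: 0.0854
finger_force: 0.0
```

```bash
python3 - <<'E'
from h import *
ims=[]
for n,c in (("top",(293,232)),("side",(343,206))):
    p=r.read_camera(n); f=p["frame"]; a=f[c[1]-70:c[1]+70,c[0]-70:c[0]+70,::-1]; ims.append(cv2.resize(a,(390,390),interpolation=cv2.INTER_CUBIC))
cv2.imwrite("pics/g1.png",np.hstack(ims)); print(r.get_state()["tool_pos"])
E
```

```text
[ 0.37939383 -0.26558889  0.05606032]
```

View pics/g1.png

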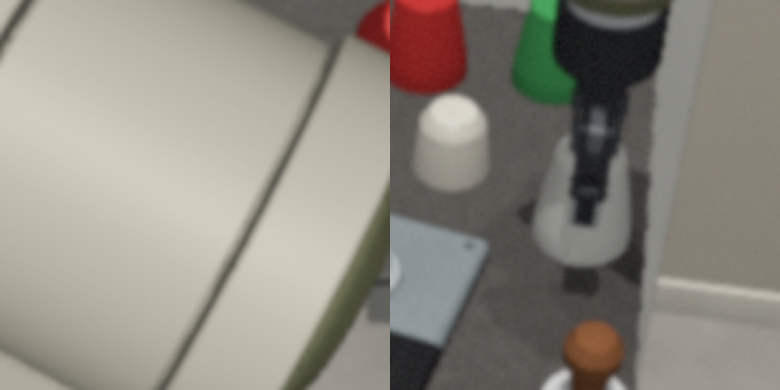

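The side crop shows the fingers straddling the cup with the finger line over its middle (about px 585,190). The arm hides the cup in the top view. Closing now.

Request:
jog_arm(series=[[[0,0,0,0],[0,0,0,0],[0,0,0,0],[0,0,0,0],[0,0,0,0],[0,0,0,0]]], fingers=0.03)

```text
t: 6.05
tool_pos: [0.3793, -0.266, 0.0568]
orientation: [0.001, 3.139, -0.002]
contact_force: [-2.6, 0.5, 21.7]
width: 0.0607
finger_force: 60.4
```

Request:
jog_arm(series=[[[0,0,-0.01,0],[0,0,-0.02,0],[0,0,-0.03,0],[0,0,-0.03,0],[0,0,-0.03,0],[0,0,-0.03,0],[0,0,0,0],[0,0,0,0]]])

```text
t: 7.05
tool_pos: [0.3785, -0.2652, 0.2049]
orientation: [-0.001, -3.141, -0.0]
contact_force: [-0.4, -0.2, -3.1]
width: 0.0601
finger_force: 65.1
```

Request:
jog_arm(series=[[[-0.02,0.015,0,0],[-0.03,0.02,0,0],[-0.03,0.02,0,0],[-0.03,0.015,0,0],[-0.02,0.01,0,0],[-0.01,0.0,0,0],[0,0,0,0],[0,0,0,0]]])

```text
t: 8.05
tool_pos: [0.5177, -0.1864, 0.2051]
orientation: [-0.003, -3.14, 0.0]
contact_force: [-0.6, -1.0, -1.8]
width: 0.0604
finger_force: 65.1
```

```bash
python3 - <<'E'
from m import *
from scipy.spatial.transform import Rotation
P={n:r.read_camera(n) for n in("top","side")}; st=r.get_state(); tp=st["tool_pos"]; print(tp,st["contact_force"],st["width"])
ims=[]
for n in P:
    for d in r.trace(P[n],"cup_mid"): print(n,d["bbox"],round(d["conf"],2))
    u=proj(P[n],tp).round().astype(int); print(n,u)
    # predicted cup outline: base top 27 mm above... lower edge
    c=tp[:2]; zt=tp[2]+.08-.056
    f=P[n]["frame"][:,:,::-1].copy(); h=sil(P[n],np.r_[ring(c,zt-.08,.037),ring(c,zt,.027)])
    a=f[u[1]-60:u[1]+80,u[0]-70:u[0]+70]; a=cv2.resize(a,(390,390),interpolation=cv2.INTER_CUBIC)
    cv2.polylines(a,[((h-[u[0]-70,u[1]-60])*390/140).astype(np.int32)],True,(0,255,0),1); ims.append(a)
cv2.imwrite("pics/h1.png",np.hstack(ims))
E
```

```text
[ 0.51801138 -0.18624226  0.20535545] [-0.61133399 -0.99491376 -2.20690503] 0.06038590250499735
top [356.2, 206.1, 32.1, 30.2] 0.93
top [350.6, 161.1, 32.8, 30.3] 0.89
top [256.8, 161.9, 20.2, 26.4] 0.5
top [248.0, 164.2, 36.6, 46.7] 0.43
top [258 161]
side [318.2, 130.0, 32.2, 43.5] 0.82
side [251.2, 143.0, 40.3, 53.8] 0.76
side [277.1, 128.0, 25.0, 43.3] 0.65
side [269 157]
```

View pics/h1.png

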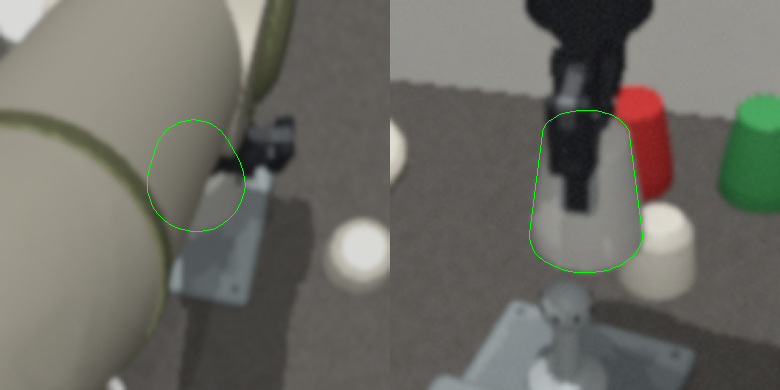

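Request:
jog_arm(series=[[[-0.006,0.006,0,0],[-0.005,0.006,0,0],[0,0,0.02,0],[0,0,0.02,0],[0,0,0.02,0],[0,0,0.015,0],[0,0,0,0],[0,0,0,0]]])

```text
t: 9.25
tool_pos: [0.5304, -0.1735, 0.1308]
orientation: [0.001, 3.141, -0.0]
contact_force: [0.0, -0.1, -1.6]
width: 0.0608
finger_force: 65.1
```

Request:
jog_arm(series=[[[0,0,0.005,0],[0,0,0.005,0],[0,0,0.005,0],[0,0,0.005,0],[0,0,0.003,0],[0,0,0,0],[0,0,0,0]]])

```text
t: 10.12
tool_pos: [0.53, -0.1736, 0.1074]
orientation: [0.001, 3.141, -0.0]
contact_force: [-0.3, 0.8, -2.4]
width: 0.0604
finger_force: 65.1
```

Request:
jog_arm(series=[[[0,0,0.003,0],[0,0,0.003,0],[0,0,0.002,0],[0,0,0.001,0],[0,0,0,0],[0,0,0,0]]])

```text
t: 10.88
tool_pos: [0.53, -0.1736, 0.0983]
orientation: [0.001, 3.141, -0.0]
contact_force: [-0.3, 0.1, -2.4]
width: 0.0604
finger_force: 65.1
```

Request:
jog_arm(series=[[[0,0,0.001,0],[0,0,0,0],[0,0,0,0]]])

```text
t: 11.25
tool_pos: [0.53, -0.1735, 0.0973]
orientation: [0.001, 3.141, -0.0]
contact_force: [0.6, 0.6, -1.8]
width: 0.0604
finger_force: 65.1
```

Request:
jog_arm(series=[[[0,0,0.001,0],[0,0,0,0],[0,0,0,0]]])

```text
t: 11.62
tool_pos: [0.5301, -0.1735, 0.0964]
orientation: [0.001, 3.141, -0.0]
contact_force: [0.2, 0.2, 0.6]
width: 0.0602
finger_force: 65.5
```

Request:
jog_arm(series=[[[0,0,0.0007,0],[0,0,0,0],[0,0,0,0]]])

```text
t: 12.0
tool_pos: [0.5303, -0.1736, 0.0962]
orientation: [0.001, 3.141, -0.0]
contact_force: [-1.4, 0.5, 7.0]
width: 0.0604
finger_force: 66.5
```

Request:
jog_arm(series=[[[0,0,0,0],[0,0,0,0],[0,0,0,0],[0,0,0,0]]], fingers=0.066)

```text
t: 12.5
tool_pos: [0.5299, -0.1735, 0.0955]
orientation: [-0.001, -3.141, -0.0]
contact_force: [0.6, -1.0, -0.9]
width: 0.0662
finger_force: 0.0
```

Request:
jog_arm(series=[[[0,0,0,0],[0,0,0,0],[0,0,0,0],[0,0,0,0]]], fingers=0.08)

```text
t: 13.0
tool_pos: [0.53, -0.1735, 0.0956]
orientation: [0.001, 3.142, -0.0]
contact_force: [0.2, 0.1, -1.0]
width: 0.0796
finger_force: 0.0
```

```bash
python3 - <<'E'
from h import *
p=r.read_camera("side"); a=p["frame"][120:300,180:360,::-1]
cv2.imwrite("pics/s2.png",cv2.resize(a,(590,590),interpolation=cv2.INTER_CUBIC))
E
```

```text
(no output)
```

View pics/s2.png

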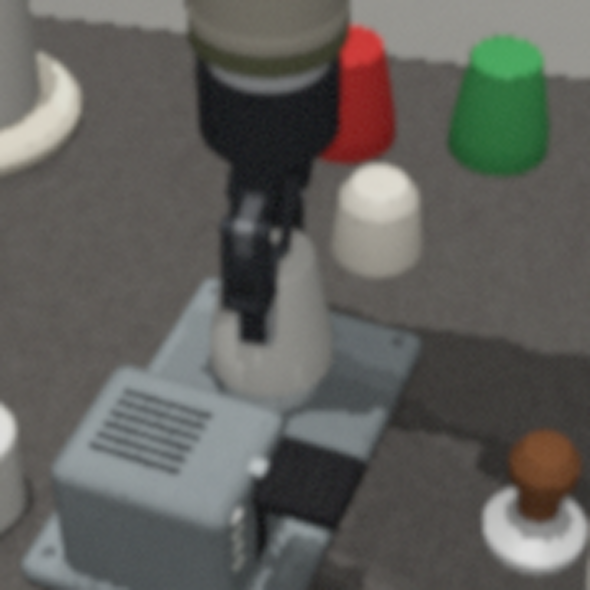

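The cup stands over the nozzle, centred near (272,320) in the crop with its rim clear of the slab, and the fingers are open. Retreating straight up.

Request:
jog_arm(series=[[[0,0,-0.005,0],[0,0,-0.01,0],[0,0,-0.02,0],[0,0,-0.03,0],[0,0,-0.03,0],[0,0,-0.015,0],[0,0,0,0]]])

```text
t: 13.92
tool_pos: [0.5304, -0.1737, 0.2066]
orientation: [0.001, 3.139, -0.001]
contact_force: [0.4, 0.7, -0.0]
width: 0.08
finger_force: 0.0
```

Request:
jog_arm(series=[[[0.01,0.03,0,0],[0.01,0.04,0,0],[0.015,0.04,0,0],[0.015,0.03,0,0],[0.004,0.008,0,0],[0,0,0,0],[0,0,0,0]]], fingers=0.0)

```text
t: 14.8
tool_pos: [0.4765, -0.0266, 0.2053]
orientation: [0.003, 3.142, -0.001]
contact_force: [-0.1, -0.2, -1.0]
width: 0.0002
finger_force: 0.0
```

```bash
python3 - <<'E'
from m import *
print(r.get_state()["tool_pos"],r.get_state()["contact_force"],r.get_state()["width"])
ims=[]
for n in ("top","side"):
    p=r.read_camera(n); f=p["frame"][:,:,::-1].copy(); u=proj(p,(.5,-.11,.08)).astype(int); 
    c=(.5295,-.174); h=sil(p,np.r_[ring(c,.039,.037),ring(c,.119,.027)])
    a=cv2.resize(f[u[1]-75:u[1]+75,u[0]-75:u[0]+75],(390,390),interpolation=cv2.INTER_CUBIC)
    cv2.polylines(a,[((h-[u[0]-75,u[1]-75])*2.6).astype(np.int32)],True,(0,255,0),1); ims.append(a)
cv2.imwrite("pics/c3.png",np.hstack(ims))
E
```

```text
[ 0.47652974 -0.02661414  0.20534673] [-0.1317786  -0.19030237 -0.97707729] 0.0001516405695531246
```

View pics/c3.png

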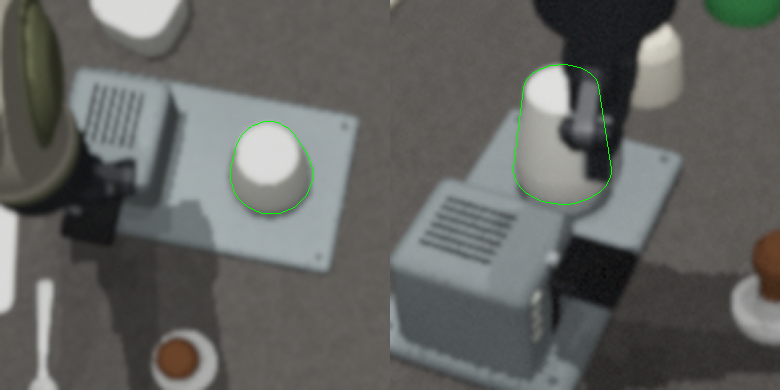

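The cup balances upright and matches the predicted outline in both views. Now the lever.

Request:
jog_arm(series=[[[0,0,0.02,0],[0,0,0.02,0],[0,0,0.02,0],[0,0,0.01,0],[0,0,0,0],[0,0,0,0]]])

```text
t: 15.65
tool_pos: [0.4764, -0.0257, 0.1361]
orientation: [0.001, 3.141, -0.0]
contact_force: [0.2, 0.6, -0.7]
width: 0.0006
finger_force: 0.0
```

Request:
jog_arm(series=[[[0,0,0.003,0],[0,0,0.003,0],[0,0,0.003,0],[0,0,0.003,0],[0,0,0,0],[0,0,0,0]]])

```text
t: 16.4
tool_pos: [0.4761, -0.0255, 0.1238]
orientation: [0.001, 3.141, -0.0]
contact_force: [-1.3, 0.1, 8.8]
width: -0.0003
finger_force: 4.0
```

Request:
jog_arm(series=[[[0,0,0.004,0],[0,0,0.004,0],[0,0,0.004,0],[0,0,0.004,0],[0,0,0.004,0],[0,0,0.004,0],[0,0,0,0],[0,0,0,0]]])

```text
t: 17.4
tool_pos: [0.4761, -0.0255, 0.1]
orientation: [0.001, 3.141, -0.0]
contact_force: [-1.3, 0.7, 10.4]
width: -0.0001
finger_force: 5.5
```

Request:
jog_arm(series=[[[0,0,0.003,0],[0,0,0.002,0],[0,0,0.002,0],[0,0,0,0],[0,0,0,0]]])

```text
t: 18.02
tool_pos: [0.4761, -0.0255, 0.0928]
orientation: [0.001, 3.141, 0.0]
contact_force: [-0.4, 0.7, 7.3]
width: -0.0002
finger_force: 3.7
```

Request:
jog_arm(series=[[[0,0,0.001,0],[0,0,0,0],[0,0,0,0]]])

```text
t: 18.4
tool_pos: [0.4761, -0.0255, 0.0918]
orientation: [0.001, 3.141, -0.0]
contact_force: [-1.8, 1.6, 7.5]
width: -0.0001
finger_force: 3.7
```

Request:
jog_arm(series=[[[0,0,0.001,0],[0,0,0,0],[0,0,0,0]]])

```text
t: 18.77
tool_pos: [0.4761, -0.0255, 0.0909]
orientation: [0.001, 3.141, 0.0]
contact_force: [-0.4, -0.5, 8.1]
width: -0.0001
finger_force: 4.0
```

Request:
jog_arm(series=[[[0,0,0.001,0],[0,0,0,0],[0,0,0,0]]])

```text
t: 19.15
tool_pos: [0.4761, -0.0255, 0.0899]
orientation: [0.001, 3.141, -0.0]
contact_force: [-1.1, 0.8, 8.6]
width: 0.0001
finger_force: 4.7
```

Request:
jog_arm(series=[[[0,0,0.001,0],[0,0,0,0],[0,0,0,0]]])

```text
t: 19.52
tool_pos: [0.4761, -0.0255, 0.089]
orientation: [0.001, 3.141, -0.0]
contact_force: [-1.5, 0.8, 9.5]
width: 0.0002
finger_force: 5.4
```

```bash
python3 - <<'E'
from m import *
print(r.get_state()["tool_pos"],r.get_state()["contact_force"],r.get_state()["width"])
ims=[]
for n,X,w in (("side",(.5,-.06,.08),60),("side",(.5,-.12,.08),90)):
    p=r.read_camera(n); f=p["frame"][:,:,::-1].copy(); u=proj(p,X).astype(int)
    ims.append(cv2.resize(f[u[1]-w:u[1]+w,u[0]-w:u[0]+w],(390,390),interpolation=cv2.INTER_CUBIC))
cv2.imwrite("pics/c4.png",np.hstack(ims))
E
```

```text
[ 0.47607002 -0.02547207  0.08898554] [-1.52016383  0.76207464  9.47273465] 0.00015479913292762093
```

View pics/c4.png

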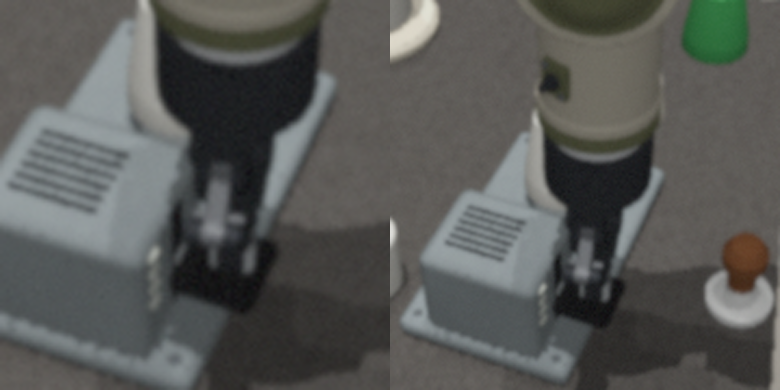

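The fingertips press the paddle and the cup still shows behind the hand. I'll check the cup in the top view, then hand in.

```bash
python3 - <<'E'
from m import *
p=r.read_camera("top"); h=sil(p,np.r_[ring((.5295,-.174),.039,.037),ring((.5295,-.174),.119,.027)])[:,0]
print("expected",h.min(0),np.ptp(h,axis=0))
for d in r.trace(p,"cup_mid"): print(d["bbox"],round(d["conf"],2))
s=r.get_state(); print(s["t"],s["tool_pos"],s["contact_force"])
ok=any(np.hypot(d["bbox"][0]-h.min(0)[0],d["bbox"][1]-h.min(0)[1])<6 for d in r.trace(p,"cup_mid"))
print(ok, r.sign_off() if ok else "not signed")
E
```

```text
expected [238.5966  152.79233] [31.629593 35.509262]
[357.0, 207.3, 32.5, 31.0] 0.68
[352.5, 161.0, 31.3, 29.0] 0.62
19.725 [ 0.47607775 -0.02550059  0.08900695] [-1.82084481  0.58048191 10.39546997]
False not signed
```

```bash
python3 - <<'E'
from m import *
p=r.read_camera("top"); cv2.imwrite("pics/t5.png",cv2.resize(p["frame"][100:260,150:330,::-1],(675,600),interpolation=cv2.INTER_CUBIC))
E
```

```text
(no output)
```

View pics/t5.png

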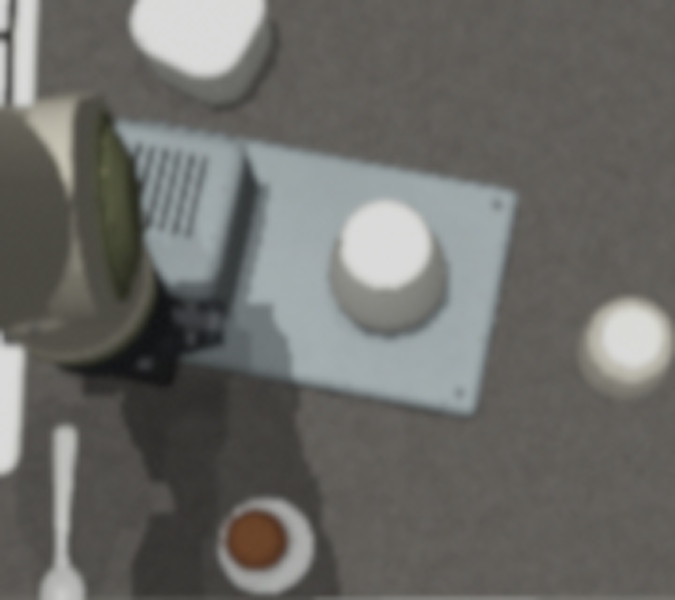

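The network simply missed the cup: the top view shows it upright on the nozzle around (388,265), where expected, with the bystanders in place. Handing in.

```bash
python3 -c "
from cell import r
print(r.sign_off())"
```

```text
the job is handed in; nothing more can be done
None
```

I handed the job in with the white cup balancing upside down on the nozzle ball and the fingertips holding the lever about 36 mm down, at its third click, with about 10 N; the sign-off returned no verdict.

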